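# Hang the ear defenders on the bakery rack and lock them on

### The job

Put the ear defenders away: hang them by the headband on the plain section of the storage bar, between its small flange and the end frame under the wire shelf (they go on from the bar's free end), and let go so that they hang straight down. Then turn the lock collar at the bar's free end until its lug points straight up. Do not tip the ear defenders over, and leave the other things on the table where they are.

Things in the scene. Friction and masses are not known exactly. Their poses are not given: they have to be found in the camera images.
- muffs: Ear defenders (grey cups, black headband), 0.17 to 0.34 kg, standing on the flat undersides of their two cups. Origin on the table midway between the cups; x from cup to cup, y along the band's width, z up; the same after a half turn. Cups 64 mm wide (y), 82 mm high, from |x| = 36 to 81 mm.
- muffs_crown (a point): Middle of the under face of the headband's top, 184 mm above the cups' underside; this rests on the bar. Headband: strap 18 mm wide (y), 6 mm thick, a half circle of centreline radius 72 mm in the body's x-z plane about (0, 0, 115) mm, in nine flats at 20 degree steps from the top, then straight legs at x = +-72 mm.
- rack: Fixed blue and steel table rack. Origin on the table under the bar; y along the bar, -x is the front (towards the robot). Base plate 12 mm thick, x +-100, y -120 to 190 mm. Two 24 mm square uprights at x = +-70, y = 165 mm, 375 mm high, carry a level cantilever bar, diameter 18 mm, axis at x = 0, z = 235 mm, free end at y = -128 mm.
- bar_mid (a point): On the bar's axis, middle of its plain section (rack y 43.5, z 235 mm); axes as the rack. Along the bar in rack y, mm: end cap -128 to -120 (diameter 28), lock collar -115 to -95 (diameter 30), small flange -38 to -32 (diameter 28), plain section -32 to 125, boss of diameter 44 from 125 to the frame.
- shelf_edge (a point): Middle of the front rod (diameter 12 mm) of the wire shelf over the plain section, at rack x = -50, y = 65, z = 366 mm. The shelf spans rack x -56 to 76 mm and y -16 mm to the frame, so a hand gets in beneath it only tilted, from the front. The collar's end of the bar is open above.
- collar (a joint): Angle of the lock collar about the bar's axis, rad. 0: lug straight up (locked). Positive: lug turned towards the front: 1.57 level, 1.95 to 2.5 (start) to the front and below. Lug direction in rack axes: (-sin q, 0, cos q). Range -0.35 to 2.7, no detent; stiff (about 2 N at the lug), stays where it is left.
- collar_axis (a point): Centre of the lock collar, on the bar's axis at rack y = -105 mm. The lug is a flat plate 20 mm wide along the bar, 9 mm thick, standing out to 57 mm from the axis.
- lug_tip (a point): Middle of the lug's outer end, 57 mm from the bar's axis.
- tin: Bystander: empty dark steel loaf tin 190 x 100 x 50 high, open on top (mm). Origin at the centre of its underside.
- boule_a: Bystander: round wrapped brown loaf, 124 across, 70 high (mm). Origin at the centre of its underside.
- boule_b: Bystander: another round wrapped brown loaf, 124 across, 70 high (mm). Origin at the centre of its underside.
- scraper: Bystander: bench scraper lying flat, 130 wide, white handle (mm). Origin at the centre of its underside.
- brush: Bystander: hand brush lying flat (mm). Origin at the centre of its underside.
- seeds: Bystander: glass jar, 80 across, 110 high (mm). Origin at the centre of its underside.
- labels: Bystander: roll of blank labels, 70 across, 35 high, lying flat on the rack's base plate (mm). Origin at the centre of its underside.
Mind the look-alikes: they are no part of the job. Leave any green or purple look-alike of the muffs alone.

How it is judged:
On the way, in this order (a step that is already met when the one before it is completed fails the run):
1. the ear defenders hang by the headband on the plain section of the bar, let go (x of muffs_crown in the frame of bar_mid between -0.022 and 0.022 m and y of muffs_crown in the frame of bar_mid between -0.068 and 0.068 m and z of muffs_crown in the frame of bar_mid between 0.002 and 0.0145 m and angle between muffs's own z axis and vertical below 0.3 rad and angle between the y axis of muffs and the y axis of rack, either way round below 0.45 rad and contact force between muffs and rack above 0.5 N and contact force between the fingers and muffs below 0.1 N and linear speed of muffs below 0.05 m/s), for 0.3 s.
2. the collar's lug points straight up (within 0.17 rad), ear defenders still hanging (all of step 1 and value of joint collar between -0.17 and 0.17 rad), for 0.2 s.
At the end, for the whole second after the job is handed in: The released ear defenders hang at rest on the bar's plain section between flange and frame, crown within 22 mm of the bar's axis across it, upright within 0.3 rad, band square to the bar within 0.45 rad; the collar is at rest with its lug straight up within 0.17 rad (all of step 2 and velocity of joint collar between -0.05 and 0.05 rad/s); the robot touches nothing.
It fails at once if the ear defenders are tipped over or dropped (over 1 rad) (angle between muffs's own z axis and vertical above 1 rad).
It fails at once if something else on the table is moved by more than 30 mm (distance of any of tin, boule_a, boule_b, scraper, brush, seeds, labels from where it was at the start of the episode above 0.03 m).
It also fails if it takes over 61 s, if anything falls off the work surface, if the arm or the gripper's body presses on something with over 40 N, if the wrist force passes 120 N, or if a joint passes its speed limit or range.

### The arm

A 6-joint arm with a two-finger parallel gripper is mounted at the origin on the work surface. World frame = base frame: x ahead of the robot, y to its left, z up, the work surface at z = 0. Lengths are in m, angles in rad, forces in N, time in s.
With the tool pointing down it reaches from about 0.25 to 0.775 m from the base axis. Payload 4 kg.
Tool frame: the origin (TCP) lies on the centre line of the jaws, within the pads' length; the fingertips stand 8 mm ahead of it and the grasp point (between the pads) lies 11 mm behind it (robot.nose_length is the distance from the TCP to the fingertips, in m); z points along the fingers, y is the line along which they close (so a half turn about z gives the same grasp; the last joint's range is limited). The gripper opens to 94 mm and grips with 3 to 60 N. Pads are 16 mm wide; open, the fingers measure 119 mm over their backs; the gripper's body (75 mm by 177 mm) begins 78 mm behind the grasp point.
Start: joints at [1.143, 0.087, 1.371, -0, 1.684, -0.103], TCP at [0.176, 0.521, 0.214] pointing down, gripper open.
Joint ranges: [-3.1, 3.1], [-0.76, 2.03], [0.27, 2.55], [-1.08, 4.22], [0.17, 2.65], [-2.57, 2.57]. Speed limits (rad/s): [2.79, 2.79, 3.14, 3.14, 3.14, 3.14].

### API

Orientations are given as [roll, pitch, yaw] about the fixed x, y, z axes, in that order (R = Rz(yaw) Ry(pitch) Rx(roll)).
In Python, from station import sensors, get_image, camera_model, robot gives the robot as it stands.
- The arm moves only by the tool arm_command, never from a script. Its argument "motion" is a list of rows, each a list of 7 numbers: the shift along the world's x, y, z in mm, then the turn, a rotation vector about the world's x, y, z in degrees, then the finger opening in mm, from 0 to 94. A call has exactly 10 rows; each row shifts and turns the commanded pose from where the row before left it; what a row does not reach is not made up. A row lasts 1/12 s, in which the tool goes at most 41.7 mm and 7.16 degrees, less where a joint would pass 70% of its speed; a pose out of reach is approached as far as the arm can. A call is refused whole if a number of a shift passes 41.7 or a number of a turn 7.16, either way. A call with a gripper value outside its range is refused whole. The fingers move at their own pace and stop on an object; the grip force is fixed at half the most. Time passes only in rows, so rows that do not move let the fingers close, or fill a call up. It gives the time, the measured TCP pose, the force, the opening and the grip force at its end, in the units of the state.
- sensors.state(): the state, without advancing time (a new reading comes with each control period).
- get_image(name): name is "scene" or "top" or "wrist"; returns (picture, depth): 384x512x3 uint8, red, green, blue; 384x512 float32, m along the optical axis (not along the pixel's ray), 0 where there is no reading.
- camera_model(name): a dict with "mtx" (3x3 intrinsics, pixels), "view" (4x4, takes a point from world to camera coordinates); the wrist camera has in their place "mount" (4x4, takes a point from camera to tool coordinates, whose origin is the TCP and whose axes are the flange's). Camera axes: x right, y down, z forward; pixel columns grow to the right and rows downward; lengths in m; the calibration is good to about 2 mm. A picture is of the moment at which its call begins: read the wrist's pose just before it. camera_model takes no time and is no camera call.
- robot.job_done(): hands the job in; it is judged then, once.
The state is a dict: "time": time; "joint_positions": joint angles; "qvel": joint speeds; "joint_torque": joint torques, N m; "tool_pos": TCP position; "eef_rot": TCP orientation; "contact_force": force on the tool from outside, world axes, zero at the start; "wrist_torque": the same for the moment, N m; "grip_width": opening from 0.0 (shut) to 1.0 (fully open); "grip_force": force on a finger pad.
Only numpy, scipy, OpenCV 4.12 (cv2) and the standard library are available. Lean on these libraries where they do the work, as an engineer would, in place of code of your own. Each camera call takes 0.05 s, during which the arm holds its last target. There are 200 camera calls.

## Working session

There is one attempt and no reset: what is moved stays moved. The work goes in short steps, Python scripts to look and compute and a tool call to move; the robot and the scene stay as the last step left them, time stands still between calls to the robot, and variables do not carry over. Pictures are saved under pics/ and viewed, at most 10 in all, crops included, and the job is handed in when it is done.

Besides the shell and the picture viewer there is one more tool, called after "Request:" as a command line: name --pt "numbers of a row" for each row, then --argument value for the rest. arm_command: Moves the arm, as the interface text tells. Its arguments: {"type":"object","properties":{"motion":{"type":"array","items":{"type":"array","items":{"type":"number"}}}},"required":["motion"]}

```bash
ls; mkdir -p pics
python3 - <<'E'
from station import sensors,get_image,camera_model,robot
import numpy as np,cv2
s=sensors.state();print(s)
for n in("scene","top"):
    im,d=get_image(n);np.savez(""+n+".npz",im=im,d=d)
    cv2.imwrite(f"pics/{n}0.png",im[:,:,::-1]);m=camera_model(n);print(n,m["mtx"],m["view"])
print(camera_model("wrist"))
E
```

```text
pics
{'time': 0.0, 'joint_positions': array([ 1.14286376e+00,  8.79385526e-02,  1.37223907e+00, -2.27645007e-06,
        1.68359804e+00, -1.03103802e-01]), 'qvel': array([-1.39225039e-03, -5.26217299e-05, -8.12120875e-04, -4.00011264e-04,
       -1.08726812e-03,  6.72035724e-05]), 'joint_torque': array([-4.45267924e-04, -3.40190578e+01, -3.02425683e+01,  7.17928517e-02,
        3.31788976e-02, -1.56808410e-04]), 'tool_pos': array([0.17531664, 0.52075098, 0.21232086]), 'eef_rot': array([-3.13942100e+00, -2.22427944e-04,  2.81676340e+00]), 'contact_force': array([ 0.1130588 ,  0.03570456, -0.03394519]), 'wrist_torque': array([ 0.03327577,  0.0185781 , -0.03213682]), 'grip_force': 0.0, 'grip_width': 0.9983053036671937}
scene [[442.91067985   0.         262.28210762]
 [  0.         442.91067985 192.46528105]
 [  0.           0.           1.        ]] [[-0.31300443  0.94964605  0.01416367  0.27152625]
 [ 0.72907924  0.24980917 -0.63721177 -0.19619982]
 [-0.60866386 -0.18912367 -0.7705586   1.88431009]
 [ 0.          0.          0.          1.        ]]
top [[369.35604234   0.         257.3174248 ]
 [  0.         369.35604234 189.97015202]
 [  0.           0.           1.        ]] [[-0.00883007 -0.99964952  0.02495735 -0.14811376]
 [-0.99517564  0.00634628 -0.09790388  0.52304175]
 [ 0.09771118 -0.02570145 -0.99488289  1.39981747]
 [ 0.          0.          0.          1.        ]]
{'mtx': array([[319.73193387,   0.        , 251.7975133 ],
       [  0.        , 319.73193387, 190.99542709],
       [  0.        ,   0.        ,   1.        ]]), 'mount': array([[-4.95525729e-04, -9.61569956e-01, -2.74559599e-01,
         7.97091610e-02],
       [ 9.99999876e-01, -4.89975944e-04, -8.87950038e-05,
        -2.82080990e-04],
       [-4.91449909e-05, -2.74559609e-01,  9.61570080e-01,
        -1.71864451e-01],
       [ 0.00000000e+00,  0.00000000e+00,  0.00000000e+00,
         1.00000000e+00]])}
```

View pics/scene0.png

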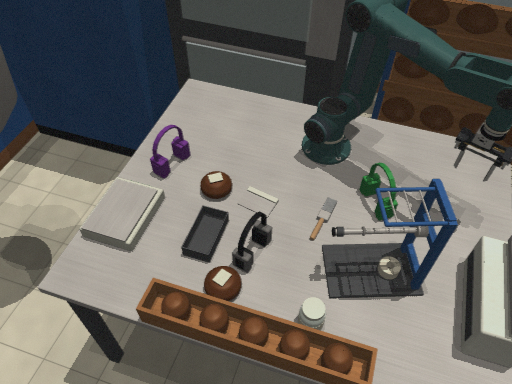

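View pics/top0.png

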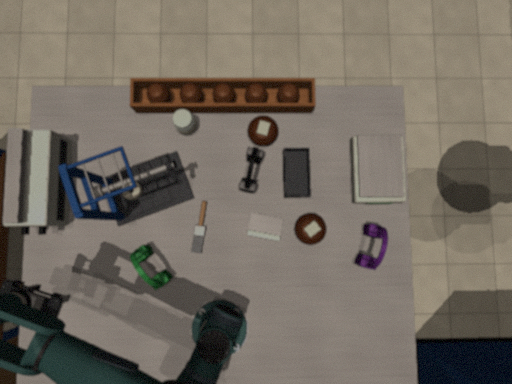

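The scene picture shows the grey/black muffs at about (252,240), and the rack's bar running (335,232)→(430,232) with its free end on the left. In the top picture the muffs are at (252,170) and the rack at (130,185). The green and purple sets are look-alikes. Next I measure with depth.

```bash
cat > h.py <<'E'
import numpy as np,cv2
from station import camera_model
def cloud(n):
    z=np.load(f"{n}.npz");im,d=z["im"],z["d"];c=camera_model(n);K=c["mtx"];V=np.linalg.inv(c["view"])
    v,u=np.mgrid[:384,:512];P=np.stack([(u-K[0,2])/K[0,0]*d,(v-K[1,2])/K[1,1]*d,d],-1)@V[:3,:3].T+V[:3,3]
    P[d==0]=np.nan
    return im,P
E
python3 - <<'E'
from h import *
np.set_printoptions(precision=4,suppress=True)
def rep(t,X):
    if len(X)<5: print(t,len(X));return
    c=X.mean(0);w,v=np.linalg.eigh(np.cov(X[:,:2].T));L=(X[:,:2]-c[:2])@v
    print(t,len(X),"mean",c,"axis deg",np.degrees(np.arctan2(v[1,1],v[0,1])),"ext",np.ptp(L,axis=0),"mid",c[:2]+v@((L.max(0)+L.min(0))/2),"z",X[:,2].min(),X[:,2].max())
for n,b in(("top",(235,140,270,198)),("scene",(228,205,275,275))):
    im,P=cloud(n);x0,y0,x1,y1=b
    Q=P[y0:y1,x0:x1].reshape(-1,3);Q=Q[~np.isnan(Q[:,0])]
    print(n,"table z",np.nanmedian(Q[Q[:,2]<.012][:,2]))
    rep(n+" muff strap",Q[Q[:,2]>.14]);rep(n+" cups",Q[(Q[:,2]>.02)&(Q[:,2]<.095)]);rep(n+"crown",Q[Q[:,2]>.18])
# rack
for n,b in(("top",(50,130,200,230)),("scene",(320,175,460,305))):
    im,P=cloud(n);x0,y0,x1,y1=b
    I=im[y0:y1,x0:x1].reshape(-1,3).astype(int);Q=P[y0:y1,x0:x1].reshape(-1,3)
    k=~np.isnan(Q[:,0]);Q=Q[k];I=I[k]
    blue=(I[:,2]>I[:,0]*1.5)&(I[:,2]>50)
    rep(n+" blue top",Q[blue&(Q[:,2]>.355)])
    rep(n+" base",Q[(Q[:,2]>.006)&(Q[:,2]<.018)&(I.sum(1)<200)])
    rep(n+" bar",Q[(~blue)&(Q[:,2]>.2)&(Q[:,2]<.27)])
    g=(~blue)&(Q[:,2]>.345)&(Q[:,2]<.4);rep(n+" shelf",Q[g])
E
python3 - <<'E'
import sys;sys.path.insert(0,'.')
import cv2,numpy as np
a=np.load('scene.npz')['im'][165:310,310:470];b=np.load('top.npz')['im'][130:230,50:205]
A=cv2.resize(a,None,fx=4,fy=4,interpolation=2);cv2.imwrite('pics/rackscene.png',A[:,:,::-1])
E
```

```text
top table z 0.00019793233147957778
top muff strap 207 mean [ 0.5928 -0.1265  0.1773] axis deg 167.11353543699482 ext [0.0179 0.1431] mid [ 0.5987 -0.128 ] z 0.1401818556963388 0.19402703701918123
top cups 410 mean [ 0.617  -0.1374  0.0677] axis deg 163.32769104246947 ext [0.0749 0.2132] mid [ 0.6205 -0.1358] z 0.02132781257091043 0.09000262220664723
topcrown 119 mean [ 0.5989 -0.1279  0.1869] axis deg 167.0696356798261 ext [0.0179 0.0854] mid [ 0.5969 -0.1276] z 0.18023345408982538 0.19402703701918123
scene table z 9.46190388326773e-05
scene muff strap 238 mean [ 0.616  -0.1291  0.1754] axis deg 166.3606699079447 ext [0.0222 0.1384] mid [ 0.6011 -0.1267] z 0.1417937147936441 0.19411461449619694
scene cups 793 mean [ 0.6152 -0.1248  0.0629] axis deg 168.0759600132084 ext [0.1833 0.2291] mid [ 0.618  -0.1884] z 0.020025567880809003 0.09458050453220768
scenecrown 119 mean [ 0.6003 -0.1257  0.1865] axis deg 168.60342165027544 ext [0.0205 0.0859] mid [ 0.6011 -0.1263] z 0.18059582580806666 0.19411461449619694
top blue top 905 mean [0.5106 0.3429 0.3739] axis deg 112.59412766379107 ext [0.
[... 445 characters left out ...]
67 ext [0.1901 0.2288] mid [0.5306 0.3277] z 0.34548853015229564 0.3796263127020636
scene blue top 1141 mean [0.5238 0.345  0.3715] axis deg 114.93327710295823 ext [0.1645 0.1997] mid [0.5267 0.3223] z 0.3550172452925263 0.38356872136836173
scene base 1743 mean [0.5454 0.2964 0.0111] axis deg 121.76787405936763 ext [0.4696 0.3375] mid [0.4445 0.2189] z 0.0060395590132784616 0.01792011832993401
scene bar 746 mean [0.5433 0.2708 0.2411] axis deg 108.87902629453785 ext [0.1664 0.3072] mid [0.5349 0.2674] z 0.20463627509313476 0.2695230135142417
scene shelf 291 mean [0.5292 0.3218 0.3667] axis deg 125.69773478121964 ext [0.166  0.2219] mid [0.5362 0.3331] z 0.34853245440259273 0.3836637724925598
```

View pics/rackscene.png

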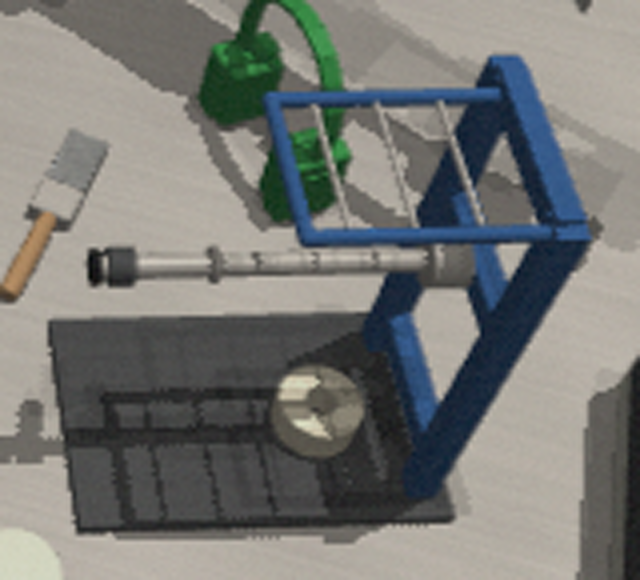

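The zoom shows the bar with its cap and black collar at the left (x≈85–135), the flange at x≈213 and the blue frame at the right. The lug is hidden on the front side. I'll now fit the rack frame.

Run:
```python
from h import *
np.set_printoptions(precision=4,suppress=True)
for n,b in(("top",(50,130,200,230)),("scene",(320,175,460,305))):
    im,P=cloud(n);x0,y0,x1,y1=b
    I=im[y0:y1,x0:x1].reshape(-1,3).astype(int);Q=P[y0:y1,x0:x1].reshape(-1,3)
    k=~np.isnan(Q[:,0]);Q=Q[k];I=I[k];blue=(I[:,2]>I[:,0]*1.5)&(I[:,2]>50)
    B=Q[~blue&(Q[:,2]>.236)&(Q[:,2]<.26)]
    l=cv2.fitLine(B[:,:2].astype(np.float32),cv2.DIST_HUBER,0,.002,.002).ravel()
    for _ in range(5):
        d=l[:2];d=d*np.sign(d[1]);N=np.array([d[1],-d[0]]);r=(B[:,:2]-l[2:])@N;t=(B[:,:2]-l[2:])@d
        B=B[abs(r)<.016];l=cv2.fitLine(B[:,:2].astype(np.float32),cv2.DIST_L2,0,.001,.001).ravel()
    d=l[:2]*np.sign(l[1]);N=np.array([d[1],-d[0]])
    t=(Q[:,:2]-l[2:])@d;r=(Q[:,:2]-l[2:])@N
    e=t[(abs(r)<.015)&(Q[:,2]>.21)&(Q[:,2]<.26)&~blue]
    print(n,"yaw of y",np.degrees(np.arctan2(d[1],d[0])),"free end",l[2:]+d*e.min(),"end pct",l[2:]+d*np.percentile(e,.5),"std",B[:,2].max())
    o=l[2:]+d*(e.min()+.128);print(" origin",o)
    X=(Q[:,:2]-o)@N;Y=(Q[:,:2]-o)@d
    m=blue&(Q[:,2]>.36)&(Y>.14);print(" frame top X",X[m].min(),X[m].max(),"Y",np.percentile(Y[m],[1,99]))
    m=(Q[:,2]>.008)&(Q[:,2]<.016)&(I.sum(1)<220)&(abs(X)<.12);print(" base X",np.percentile(X[m],[.5,99.5]),"Y",np.percentile(Y[m],[.5,99.5]))
    m=(Q[:,2]>.25)&(abs(X)<.02)&(Q[:,2]<.255)&(Y<.1); 
    # lug
    m=(Y>-.13)&(Y<-.08)&(Q[:,2]>.16)&(Q[:,2]<.3)&(abs(X)<.07)
    print(" collar pts",m.sum(),np.c_[X,Y,Q[:,2]][m].min(0),np.c_[X,Y,Q[:,2]][m].max(0)); L=m&(X<-.02);print(np.c_[X,Y,Q[:,2]][L][::3])
```

```text
top yaw of y 110.55772 free end [0.5926 0.1217] end pct [0.5924 0.122 ] std 0.2587035904693853
 origin [0.5476 0.2415]
 frame top X -0.08012800729385317 0.08346175143285042 Y [0.1429 0.1759]
 base X [-0.0975  0.0994] Y [-0.1183  0.3465]
 collar pts 180 [-0.0391 -0.128   0.1936] [ 0.0159 -0.0803  0.2553]
[[-0.0207 -0.112   0.2257]
 [-0.0222 -0.1121  0.2123]
 [-0.0213 -0.1012  0.2095]
 [-0.0255 -0.111   0.2124]
 [-0.024  -0.0998  0.2073]
 [-0.0279 -0.1093  0.2086]
 [-0.026  -0.0955  0.2073]
 [-0.029  -0.1045  0.2044]
 [-0.0327 -0.114   0.2051]
 [-0.0325 -0.1035  0.2059]
 [-0.0343 -0.1118  0.1968]
 [-0.0339 -0.0988  0.2026]
 [-0.0372 -0.108   0.2013]
 [-0.0363 -0.0971  0.1986]
 [-0.0391 -0.1059  0.1941]]
scene yaw of y 109.21209 free end [0.5929 0.125 ] end pct [0.5928 0.1251] std 0.25938345986956723
 origin [0.5508 0.2458]
 frame top X -0.08827828703551521 0.07645750153091214 Y [0.1426 0.1751]
 base X [-0.0992  0.0973] Y [-0.1196  0.1791]
 collar pts 145 [-0.0143 -0.128   0.219 ] [ 0.0144 -0.0804  0.2527]
[]
```

Request:
arm_command --pt "25 -40 15 0 0 -5 94" --pt "25 -40 15 0 0 -5 94" --pt "25 -40 15 0 0 -5 94" --pt "25 -40 15 0 0 -5 94" --pt "25 -40 5 0 0 -5 94" --pt "25 -40 5 0 0 -5 94" --pt "25 -40 5 0 0 0 94" --pt "25 -40 0 0 0 0 94" --pt "10 -40 0 0 0 0 94" --pt "0 -40 0 0 0 0 94"

```text
time: 0.93
tool_pos: [0.3586, 0.1637, 0.2762]
eef_rot: [-3.14, -0.0, 2.292]
contact_force: [1.9, -1.5, 0.0]
grip_width: 1.004
grip_force: 0.0
```

Request:
arm_command --pt "12 -27 -3 0 0 6 94" --pt "12 -27 -3 0 0 6 94" --pt "12 -27 -3 0 0 6 94" --pt "12 -27 -3 0 0 6 94" --pt "12 -27 -3 0 0 6 94" --pt "12 -27 -3 0 0 6 94" --pt "12 -27 -3 -1.4 -6.3 0 94" --pt "12 -27 -3 -1.4 -6.3 0 94" --pt "12 -26 -3 -1.4 -6.3 0 60" --pt "12 -26 -3 -1.4 -6.3 0 60"

```text
time: 1.77
tool_pos: [0.4784, -0.1035, 0.2477]
eef_rot: [-3.141, 0.457, 2.922]
contact_force: [0.5, 0.1, -0.3]
grip_width: 0.889
grip_force: 0.0
```

Request:
arm_command --pt "10 0 0 -1.4 -6.3 0 60" --pt "8 0 0 -1.4 -6.3 0 60" --pt "0 0 0 -1.4 -6.3 0 60" --pt "0 0 0 0 0 0 60" --pt "0 0 0 0 0 0 60" --pt "0 0 0 0 0 0 60" --pt "0 0 0 0 0 0 60" --pt "0 0 0 0 0 0 60" --pt "0 0 0 0 0 0 60" --pt "0 0 0 0 0 0 60"

```text
time: 2.6
tool_pos: [0.4965, -0.1023, 0.2484]
eef_rot: [3.14, 0.789, 2.922]
contact_force: [-0.1, 0.0, -0.2]
grip_width: 0.638
grip_force: 0.0
```

```bash
cat >> h.py <<'E'
from scipy.spatial.transform import Rotation as Ro
def grab(n):
    from station import get_image
    im,d=get_image(n);np.savez(f"{n}.npz",im=im,d=d)
def wcloud():
    from station import sensors,get_image
    s=sensors.state();im,d=get_image("wrist");c=camera_model("wrist");K=c["mtx"]
    T=np.eye(4);T[:3,:3]=Ro.from_euler('xyz',s["eef_rot"]).as_matrix();T[:3,3]=s["tool_pos"];T=T@c["mount"]
    v,u=np.mgrid[:384,:512];P=np.stack([(u-K[0,2])/K[0,0]*d,(v-K[1,2])/K[1,1]*d,d],-1)@T[:3,:3].T+T[:3,3]
    P[d==0]=np.nan
    return im,P,s
def goal(az,tilt):  # rotvec in world degrees from now to the wanted orientation
    from station import sensors
    s=sensors.state();R=Ro.from_euler('xyz',s["eef_rot"]).as_matrix();a=np.radians(az);t=np.radians(tilt)
    u=np.array([np.cos(a),np.sin(a),0]);k=np.array([0,0,1.])
    z=np.sin(t)*u-np.cos(t)*k;x=-np.cos(t)*u-np.sin(t)*k;G=np.c_[x,np.cross(z,x),z]
    return np.degrees(Ro.from_matrix(G@R.T).as_rotvec()),z,s
E
python3 - <<'E'
from h import *
np.set_printoptions(precision=4,suppress=True)
r,z,s=goal(-12.5,45);print(r,s["tool_pos"],s["joint_positions"])
grab("top")
im,P,s=wcloud();cv2.imwrite("pics/w1.png",im[:,:,::-1])
Q=P.reshape(-1,3);Q=Q[(Q[:,2]>.175)&(Q[:,2]<.196)&(Q[:,0]>.54)&(Q[:,0]<.66)&(abs(Q[:,1]+.127)<.06)]
c=Q.mean(0);w,v=np.linalg.eigh(np.cov(Q[:,:2].T));print(len(Q),c,np.degrees(np.arctan2(v[1,1],v[0,1])),Q.min(0),Q.max(0))
E
```

```text
[-0.0017  0.2182  0.0595] [ 0.4965 -0.1023  0.2484] [-0.4056 -0.5931  2.0339  0.1659  0.9271 -1.8024]
890 [ 0.5746 -0.1207  0.1847] 167.05396386264124 [ 0.5488 -0.142   0.175 ] [ 0.6339 -0.1066  0.191 ]
```

View pics/w1.png

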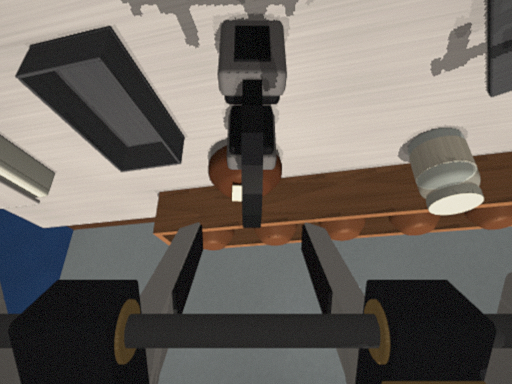

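The wrist view shows the grey cups and black strap (about (252,100–225)) centred between the open fingers, so the tilt and yaw are right. I'll move in and grip.

Request:
arm_command --pt "10 -2.5 -10 0 0 0 50" --pt "10 -2.5 -11 0 0 0 50" --pt "10 -2.5 -11 0 0 0 50" --pt "10 -2.5 -11 0 0 0 50" --pt "10 -2.5 -11 0 0 0 50" --pt "10 -2 -11 0 0 0 50" --pt "10 -2 -11 0 0 0 50" --pt "0 0 0 0 0 0 50" --pt "0 0 0 0 0 0 40" --pt "0 0 0 0 0 0 30"

```text
time: 3.53
tool_pos: [0.5657, -0.1187, 0.1719]
eef_rot: [3.14, 0.789, 2.921]
contact_force: [0.4, -0.2, -0.1]
grip_width: 0.428
grip_force: 0.0
```

Request:
arm_command --pt "0 0 0 0 0 0 20" --pt "0 0 0 0 0 0 8" --pt "0 0 0 0 0 0 8" --pt "0 0 0 0 0 0 8" --pt "0 0 0 0 0 0 8" --pt "0 0 0 0 0 0 8" --pt "0 0 0 0 0 0 8" --pt "0 0 0 0 0 0 8" --pt "0 0 0 0 0 0 8" --pt "0 0 0 0 0 0 8"

```text
time: 4.37
tool_pos: [0.5661, -0.1187, 0.1723]
eef_rot: [3.14, 0.79, 2.921]
contact_force: [-3.9, 2.1, 5.6]
grip_width: 0.184
grip_force: 30.0
```

Request:
arm_command --pt "0 0 3 0 0 0 8" --pt "0 0 6 0 0 0 8" --pt "0 0 10 0 0 0 8" --pt "0 0 14 0 0 0 8" --pt "0 0 17 0 0 0 8" --pt "0 0 18 0 0 0 8" --pt "0 0 18 0 0 0 8" --pt "0 0 17 0 0 0 8" --pt "0 3 14 0 0 0 8" --pt "0 6 8 0 0 0 8"

```text
time: 5.2
tool_pos: [0.5659, -0.1104, 0.2987]
eef_rot: [3.141, 0.791, 2.92]
contact_force: [1.1, -0.3, -2.4]
grip_width: 0.183
grip_force: 30.0
```

Request:
arm_command --pt "1 10 0 0 0 1 8" --pt "1 14 0 0 0 3 8" --pt "1 17 0 0 0 4 8" --pt "2 18 0 0 0 4.7 8" --pt "2 18 0 0 0 5 8" --pt "2 18 0 0 0 5 8" --pt "2 17 0 0 0 4 8" --pt "2 16 0 0 0 3 8" --pt "1 14 0 0 0 2 8" --pt "1 10 0 0 0 1 8"

```text
time: 6.03
tool_pos: [0.5803, 0.0436, 0.2944]
eef_rot: [3.138, 0.786, -2.791]
contact_force: [0.1, -0.2, -2.8]
grip_width: 0.187
grip_force: 30.0
```

Request:
arm_command --pt "0 8 0 0 0 0 8" --pt "0 4 0 0 0 0 8" --pt "0 0 0 0 0 0 8" --pt "0 0 0 0 0 0 8" --pt "0 0 0 0 0 0 8" --pt "0 0 0 0 0 0 8" --pt "0 0 0 0 0 0 8" --pt "0 0 0 0 0 0 8" --pt "0 0 0 0 0 0 8" --pt "0 0 0 0 0 0 8"

```text
time: 6.87
tool_pos: [0.5807, 0.0541, 0.2962]
eef_rot: [3.14, 0.788, -2.792]
contact_force: [0.1, 0.6, -2.3]
grip_width: 0.188
grip_force: 30.0
```

```bash
cat > look.py <<'E'
from h import *
import sys
np.set_printoptions(precision=4,suppress=True)
r,z,s=goal(20.2,45);print("rot left",r,s["tool_pos"],"f",s["contact_force"],"q",s["joint_positions"])
o=np.array([.549,.243]);d=np.array([-.345,.938]);N=np.array([.938,.345])
grab("top");grab("scene")
def rk(Q): return np.c_[(Q[:,:2]-o)@N,(Q[:,:2]-o)@d,Q[:,2]]
for n in("top","scene"):
    im,P=cloud(n);k=~np.isnan(P[...,0]);Q=rk(P[k]);I=im[k].astype(int)
    t=s["tool_pos"];T=rk(t[None])[0]
    m=(abs(Q[:,1]-T[1])<.045)&(Q[:,0]>T[0]+.01)&(Q[:,0]<T[0]+.13)&(I.sum(1)<330)&(np.ptp(I,axis=1)<35)
    st=m&(Q[:,2]>T[2]-.03)&(Q[:,2]<T[2]+.035);cu=m&(Q[:,2]<T[2]-.08)&(Q[:,2]>T[2]-.19)
    print(n,"tool rack",T)
    for nm,k2 in(("strap",st),("cups",cu)):
        if k2.sum()>5:
            X=Q[k2];w,v=np.linalg.eigh(np.cov(X[:,:2].T));print(" ",nm,len(X),X.mean(0),"min",X.min(0),"max",X.max(0),"ang",np.degrees(np.arctan2(v[1,1],v[0,1])))
    if st.sum()>20: # circle fit in x-z of strap's outer face
        X=Q[st];print("  top of strap",X[X[:,2]>X[:,2].max()-.004].mean(0))
a=np.load('scene.npz')['im'][130:310,230:470];cv2.imwrite(sys.argv[1],cv2.resize(a,None,fx=3,fy=3,interpolation=2)[:,:,::-1])
E
python3 look.py pics/s2.png
```

```text
rot left [-0.1169  0.1432  0.1052] [0.5807 0.0541 0.2962] f [ 0.0877  0.5846 -2.273 ] q [-0.2445 -0.363   1.8029  0.4745  1.0589 -2.2621]
top tool rack [-0.0354 -0.1881  0.2962]
  strap 153 [ 0.0143 -0.1923  0.3057] min [-0.0254 -0.2067  0.2681] max [ 0.0653 -0.1806  0.3184] ang 179.85522803492924
  cups 206 [ 0.0483 -0.1992  0.1917] min [ 0.0298 -0.2245  0.1291] max [ 0.0746 -0.1606  0.2138] ang 83.47087143732887
  top of strap [-0.0027 -0.1922  0.3156]
scene tool rack [-0.0354 -0.1881  0.2962]
  strap 229 [ 0.0269 -0.1898  0.2986] min [-0.0249 -0.2013  0.2663] max [ 0.0689 -0.1803  0.3176] ang -179.8307718367714
  cups 443 [ 0.0673 -0.1933  0.1799] min [ 0.0293 -0.2215  0.1269] max [ 0.0801 -0.1581  0.216 ] ang 79.95429858208111
  top of strap [-0.0034 -0.1893  0.3146]
```

View pics/s2.png

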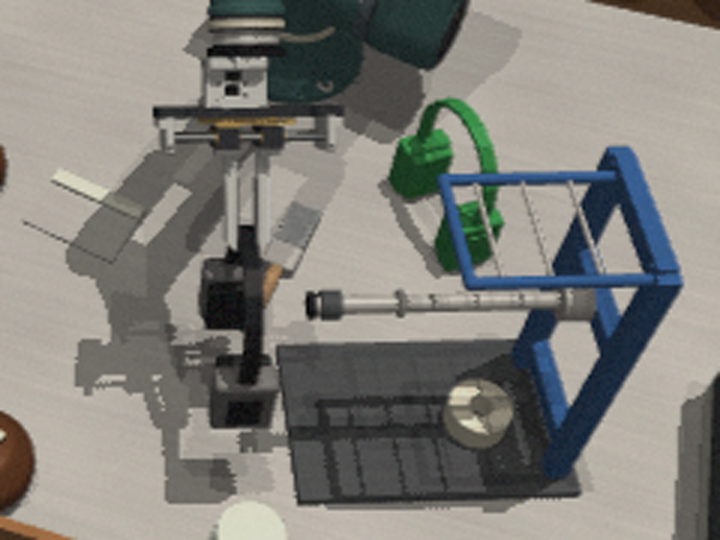

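The muffs hang upright in the grip (strap at (250,230–370) in the crop) just off the bar's free end (310,302), and the jar is clear. I'll lower 34 mm and slide on.

Request:
arm_command --pt "0 1 -2 0 0 0 8" --pt "0 3 -4 0 0 0 8" --pt "-1 4 -5 0 0 0 8" --pt "-1 4 -5 0 0 0 8" --pt "-1 4 -5 0 0 0 8" --pt "-1 5 -5 0 0 0 8" --pt "-2 5 -4 0 0 0 8" --pt "-2 5 -3 0 0 0 8" --pt "-2 6 -1 0 0 0 8" --pt "-2 6 0 0 0 0 8"

```text
time: 7.8
tool_pos: [0.5683, 0.098, 0.2617]
eef_rot: [3.139, 0.788, -2.792]
contact_force: [0.9, 1.0, -3.0]
grip_width: 0.184
grip_force: 30.0
```

Request:
arm_command --pt "-2.5 7 0 0 0 0 8" --pt "-3 8 0 0 0 0 8" --pt "-3 8 0 0 0 0 8" --pt "-3 8 0 0 0 0 8" --pt "-3 8 0 0 0 0 8" --pt "-3 8 0 0 0 0 8" --pt "-3 8 0 0 0 0 8" --pt "-3 8 0 0 0 0 8" --pt "-3 8 0 0 0 0 8" --pt "-3 8 0 0 0 0 8"

```text
time: 8.63
tool_pos: [0.5389, 0.1774, 0.263]
eef_rot: [3.139, 0.79, -2.792]
contact_force: [-0.6, -0.5, -1.6]
grip_width: 0.182
grip_force: 30.0
```

Request:
arm_command --pt "-3 9 0 0 0 0 8" --pt "-3 9 0 0 0 0 8" --pt "-4 10 0 0 0 0 8" --pt "-4 11 0 0 0 0 8" --pt "-4 11 0 0 0 0 8" --pt "-4 11 0 0 0 0 8" --pt "-4 11 0 0 0 0 8" --pt "-4 11 0 0 0 0 8" --pt "-3 9 0 0 0 0 8" --pt "-2 6 0 0 0 0 8"

```text
time: 9.47
tool_pos: [0.5034, 0.2761, 0.2629]
eef_rot: [3.137, 0.789, -2.792]
contact_force: [0.6, -0.7, -2.0]
grip_width: 0.189
grip_force: 30.0
```

```bash
python3 look.py pics/s3.png
```

```text
rot left [-0.2369  0.1634 -0.0011] [0.5034 0.2761 0.2629] f [ 0.5511 -0.7145 -1.9708] q [ 0.438  -0.4018  1.895  -0.0772  0.862  -1.4583]
top tool rack [-0.0314  0.0468  0.2629]
  strap 186 [0.0123 0.0437 0.2593] min [-0.0209  0.0026  0.2345] max [0.0699 0.0907 0.2843] ang 170.19341318930665
  cups 191 [0.0532 0.0284 0.155 ] min [0.0341 0.0097 0.098 ] max [0.0789 0.0677 0.1781] ang 113.01577524538031
  top of strap [-0.0017  0.0432  0.2816]
scene tool rack [-0.0314  0.0468  0.2629]
  strap 252 [0.0273 0.0445 0.2581] min [-0.0205  0.0041  0.233 ] max [0.0722 0.0911 0.2827] ang -177.07867237410815
  cups 478 [0.0702 0.0399 0.1457] min [0.0364 0.0139 0.0868] max [0.0844 0.0787 0.1828] ang 71.97918290934713
  top of strap [-0.0006  0.0475  0.2799]
```

View pics/s3.png

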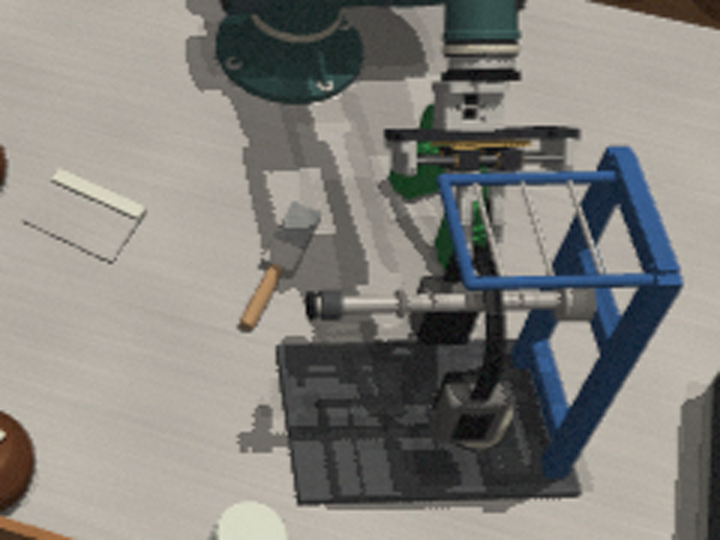

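The strap straddles the plain section at (490,300) in the crop, upright and square. Lowering about 30 mm.

Request:
arm_command --pt "0 0 -2 0 0 0 8" --pt "0 0 -4 0 0 0 8" --pt "0 0 -5 0 0 0 8" --pt "0 0 -5 0 0 0 8" --pt "0 0 -4 0 0 0 8" --pt "0 0 -3 0 0 0 8" --pt "0 0 -2 0 0 0 8" --pt "0 0 -1 0 0 0 8" --pt "0 0 -1 0 0 0 8" --pt "0 0 0 0 0 0 8"

```text
time: 10.4
tool_pos: [0.5042, 0.2743, 0.2351]
eef_rot: [3.14, 0.788, -2.792]
contact_force: [0.6, -0.2, -2.3]
grip_width: 0.184
grip_force: 30.0
```

Request:
arm_command --pt "0 0 -1 0 0 0 8" --pt "0 0 -1 0 0 0 8" --pt "0 0 -0.5 0 0 0 8" --pt "0 0 -0.5 0 0 0 8" --pt "0 0 0 0 0 0 8" --pt "0 0 0 0 0 0 8" --pt "0 0 0 0 0 0 8" --pt "0 0 0 0 0 0 8" --pt "0 0 0 0 0 0 8" --pt "0 0 0 0 0 0 8"

```text
time: 11.23
tool_pos: [0.5043, 0.2744, 0.2324]
eef_rot: [3.14, 0.789, -2.792]
contact_force: [0.7, 0.7, -1.8]
grip_width: 0.184
grip_force: 30.0
```

Request:
arm_command --pt "0 0 -0.5 0 0 0 8" --pt "0 0 -0.5 0 0 0 8" --pt "0 0 -0.5 0 0 0 8" --pt "0 0 -0.5 0 0 0 8" --pt "0 0 -0.5 0 0 0 8" --pt "0 0 0 0 0 0 8" --pt "0 0 0 0 0 0 8" --pt "0 0 0 0 0 0 8" --pt "0 0 0 0 0 0 8" --pt "0 0 0 0 0 0 8"

```text
time: 12.07
tool_pos: [0.5047, 0.2746, 0.231]
eef_rot: [3.14, 0.791, -2.792]
contact_force: [-3.3, -1.4, 4.7]
grip_width: 0.185
grip_force: 30.0
```

Request:
arm_command --pt "0 0 0 0 0 0 22" --pt "0 0 0 0 0 0 28" --pt "0 0 0 0 0 0 36" --pt "0 0 0 0 0 0 44" --pt "0 0 0 0 0 0 50" --pt "0 0 0 0 0 0 50" --pt "0 0 0 0 0 0 50" --pt "-4 -1.5 4 0 0 0 50" --pt "-7 -2.5 8 0 0 0 50" --pt "-10 -4 10 0 0 0 50"

```text
time: 12.9
tool_pos: [0.4825, 0.266, 0.2514]
eef_rot: [3.14, 0.787, -2.792]
contact_force: [0.2, -0.3, 0.8]
grip_width: 0.532
grip_force: 0.0
```

Request:
arm_command --pt "-20 -7 20 0 0 0 50" --pt "-20 -7 20 0 0 0 50" --pt "-20 -7 20 0 0 0 50" --pt "-20 -7 10 0 0 0 50" --pt "-20 -7 0 0 0 0 50" --pt "0 0 0 0 0 0 50" --pt "0 0 0 0 0 0 50" --pt "0 0 0 0 0 0 50" --pt "0 0 0 0 0 0 50" --pt "0 0 0 0 0 0 50"

```text
time: 13.73
tool_pos: [0.3836, 0.2313, 0.3207]
eef_rot: [3.141, 0.787, -2.792]
contact_force: [0.1, -0.3, -0.9]
grip_width: 0.532
grip_force: 0.0
```

```bash
cat > look2.py <<'E'
from h import *
import sys
np.set_printoptions(precision=4,suppress=True)
r,z,s=goal(20.2,45);print("rot left",r,s["tool_pos"],"f",s["contact_force"],"q",s["joint_positions"])
o=np.array([.549,.243]);d=np.array([-.345,.938]);N=np.array([.938,.345])
grab("top");grab("scene")
def rk(Q): return np.c_[(Q[:,:2]-o)@N,(Q[:,:2]-o)@d,Q[:,2]]
W=wcloud()
for n in("top","scene","wrist"):
    im,P=cloud(n) if n!="wrist" else W[:2];k=~np.isnan(P[...,0]);Q=rk(P[k]);I=im[k].astype(int)
    m=(I.sum(1)<200)&(np.ptp(I,axis=1)<35)&(abs(Q[:,1]-.045)<.06)&(abs(Q[:,0])<.1)&(Q[:,2]>.2)&(Q[:,2]<.26);X=Q[m]
    if m.sum()>10: print(n,"strap",m.sum(),X.min(0),X.max(0),"crown",X[X[:,2]>X[:,2].max()-.004].mean(0))
    m=(abs(Q[:,1]+.105)<.012)&(Q[:,0]<-.0)&(Q[:,0]>-.075)&(Q[:,2]>.16)&(Q[:,2]<.31)&(np.hypot(Q[:,0],Q[:,2]-.235)>.02)&(np.hypot(Q[:,0],Q[:,2]-.235)<.066);X=Q[m]
    if m.sum()>5:
        a=np.arctan2(-X[:,0],X[:,2]-.235);print(n,"lug",m.sum(),X.min(0),X.max(0),"q range",np.percentile(a,[5,50,95]),X.mean(0))
E
python3 look2.py
python3 - <<'E'
from h import *
a=np.load('scene.npz')['im'][130:310,230:470];cv2.imwrite('pics/s4.png',cv2.resize(a,None,fx=3,fy=3,interpolation=2)[:,:,::-1])
E
```

```text
rot left [-0.0631  0.0446  0.1031] [0.3836 0.2313 0.3207] f [ 0.0987 -0.3041 -0.8916] q [ 0.4923 -0.7236  1.9508 -0.1098  1.1352 -1.4235]
top strap 211 [-0.0702 -0.0082  0.2002] [0.0668 0.0949 0.2537] crown [0.0048 0.0394 0.2514]
top lug 57 [-0.0403 -0.1157  0.1859] [-0.0103 -0.0951  0.2248] q range [2.1993 2.3072 2.4536] [-0.028  -0.1067  0.2087]
scene strap 210 [-0.0652  0.0329  0.2001] [0.0745 0.0522 0.255 ] crown [0.0091 0.0439 0.2522]
wrist strap 1297 [-0.073 -0.002  0.2  ] [0.0148 0.0534 0.2506] crown [-0.007   0.0441  0.2492]
wrist lug 639 [-0.0435 -0.1126  0.1914] [-0.014  -0.093   0.2252] q range [2.1456 2.2689 2.3618] [-0.0304 -0.102   0.2091]
```

View pics/s4.png

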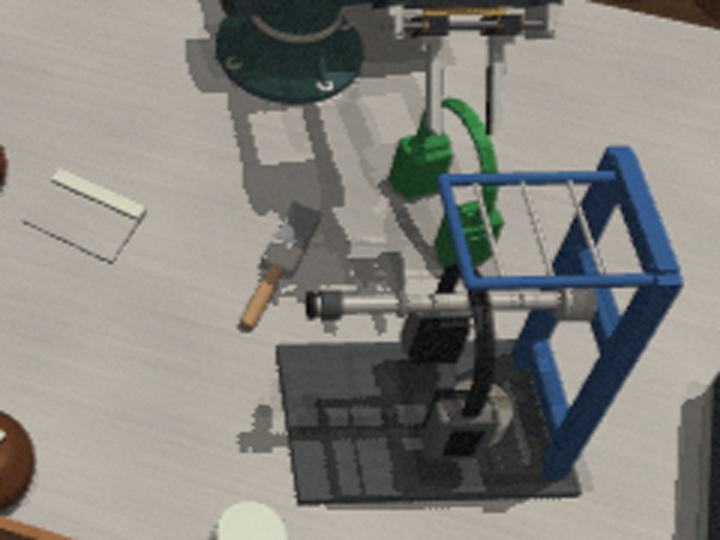

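The muffs hang upright on the plain section, crown within about 9 mm of the axis. Both depth views put the lug at about 2.4 rad. I'll move to a pre-grasp in front of the lug, then in.

Request:
arm_command --pt "8 -12 -6 0 0 0 50" --pt "12 -12 -6 0 0 0 50" --pt "12 -12 -6 0 0 0 50" --pt "12 -12 -6 0 0 0 50" --pt "12 -12 -6 0 0 0 50" --pt "12 -12 -6 0 0 0 50" --pt "12 -12 -6 0 0 0 50" --pt "12 -12 -6 0 0 0 50" --pt "12 -11 -5 0 0 0 50" --pt "12 -11 -5 0 0 0 50"

```text
time: 14.72
tool_pos: [0.4999, 0.1122, 0.2629]
eef_rot: [3.14, 0.788, -2.793]
contact_force: [-0.1, 0.2, 0.7]
grip_width: 0.528
grip_force: 0.0
```

Request:
arm_command --pt "0 0 0 0 0 0 50" --pt "0 0 0 0 0 0 50" --pt "0 0 0 0 0 0 50" --pt "0 0 0 0 0 0 50" --pt "0 0 0 0 0 0 50" --pt "0 0 0 0 0 0 50" --pt "0 0 0 0 0 0 50" --pt "0 0 0 0 0 0 50" --pt "0 0 0 0 0 0 50" --pt "0 0 0 0 0 0 50"

```text
time: 15.55
tool_pos: [0.4991, 0.1134, 0.2638]
eef_rot: [3.14, 0.789, -2.791]
contact_force: [0.2, -0.2, -0.1]
grip_width: 0.532
grip_force: 0.0
```

```bash
python3 look2.py
python3 - <<'E'
from h import *
im,P,s=wcloud();cv2.imwrite('pics/w5.png',im[:,:,::-1])
E
```

```text
rot left [-0.1184  0.1552  0.0727] [0.4991 0.1134 0.2638] f [ 0.25   -0.2157 -0.1065] q [-0.1005 -0.5708  1.9921  0.3735  1.0171 -2.1029]
top strap 214 [-0.0705 -0.0079  0.202 ] [0.0647 0.0848 0.2546] crown [0.0012 0.0409 0.252 ]
top lug 56 [-0.0406 -0.1157  0.1912] [-0.0148 -0.0966  0.2261] q range [2.1317 2.3267 2.4232] [-0.0284 -0.1065  0.209 ]
scene strap 207 [-0.0707  0.0327  0.2   ] [0.0701 0.0536 0.2549] crown [0.0052 0.0439 0.2532]
wrist strap 3068 [-0.0735  0.0021  0.2   ] [0.0644 0.1049 0.2507] crown [-0.0085  0.0421  0.249 ]
wrist lug 1099 [-0.0433 -0.1126  0.192 ] [-0.0158 -0.093   0.2261] q range [2.1527 2.2682 2.3284] [-0.0303 -0.1028  0.2094]
```

View pics/w5.png

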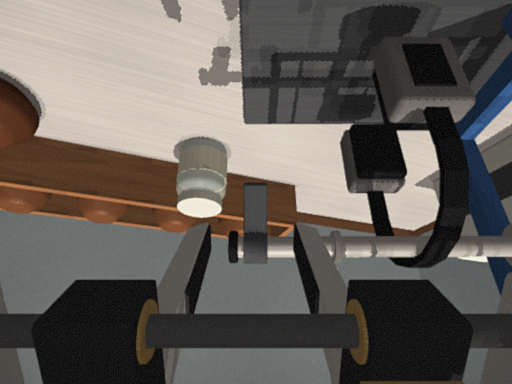

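The lug (col ≈256, rows 185–260) sits centred between the fingers, and the muffs hang at the right. Moving in and gripping the lug.

Request:
arm_command --pt "7 2.5 -7 0 0 0 50" --pt "9 3 -9 0 0 0 50" --pt "9 3.5 -10 0 0 0 50" --pt "9 3.5 -10 0 0 0 50" --pt "9 3 -9 0 0 0 50" --pt "9 3 -9 0 0 0 50" --pt "6 2 -6 0 0 0 50" --pt "3 1 -4 0 0 0 40" --pt "0 0 0 0 0 0 25" --pt "0 0 0 0 0 0 10"

```text
time: 16.58
tool_pos: [0.5601, 0.1348, 0.1997]
eef_rot: [3.14, 0.788, -2.792]
contact_force: [0.5, -0.6, -0.8]
grip_width: 0.356
grip_force: 0.0
```

Request:
arm_command --pt "0 0 0 0 0 0 10" --pt "0 0 0 0 0 0 10" --pt "0 0 0 0 0 0 10" --pt "0 0 0 0 0 0 10" --pt "0 0 0 0 0 0 10" --pt "0 0 0 0 0 0 10" --pt "0 0 0 0 0 0 10" --pt "0 0 0 0 0 0 10" --pt "0 0 0 0 0 0 10" --pt "0 0 0 0 0 0 10"

```text
time: 17.42
tool_pos: [0.559, 0.1377, 0.2004]
eef_rot: [3.132, 0.789, -2.794]
contact_force: [-1.0, 8.7, -0.7]
grip_width: 0.209
grip_force: 29.9
```

Request:
arm_command --pt "-4 0.3 3.8 0 0 0 10" --pt "-3.3 0.5 4.3 0 0 0 10" --pt "-2.3 -0.9 4.6 0 0 0 10" --pt "-1.8 -0.7 4.8 0 0 0 10" --pt "-1.2 -0.4 5 0 0 0 10" --pt "-0.8 -0.3 5.2 0 0 0 10" --pt "-0.1 0 5.2 0 0 0 10" --pt "0.6 0.2 5.1 0 0 0 10" --pt "1 0.4 5.1 0 0 0 10" --pt "1.6 0.6 4.9 0 0 0 10"

```text
time: 18.25
tool_pos: [0.5474, 0.1339, 0.2435]
eef_rot: [3.139, 0.779, -2.791]
contact_force: [-6.5, -3.7, -7.4]
grip_width: 0.206
grip_force: 30.0
```

```bash
cat > lug.py <<'E'
from h import *
from station import sensors
np.set_printoptions(precision=4,suppress=True)
s=sensors.state();R=Ro.from_euler('xyz',s["eef_rot"]).as_matrix();g=s["tool_pos"]-.005*R[:,2]
r=g-np.array([.585,.1445,.235]);x=r[:2]@[.938,.345];print("grip rack",x,r[:2]@[-.345,.938],r[2],"radius",np.hypot(x,r[2]),"q",np.arctan2(-x,r[2]),"f",s["contact_force"],s["wrist_torque"],s["joint_positions"],R[:,2])
E
python3 lug.py
```

```text
grip rack -0.042448526652327984 0.0030467626080954626 0.012030835612158008 radius 0.044120498869348344 q 1.2946174651703848 f [-6.5235 -3.6879 -7.4267] [-1.0247  2.4163 -0.2131] [-0.0188 -0.4214  1.9408  0.3308  0.9063 -2.0484] [ 0.6587  0.2433 -0.7119]
```

Request:
arm_command --pt "2.3 0.8 4.7 0.6 -1.7 0 10" --pt "2.6 1 4.4 0.6 -1.7 0 10" --pt "3.2 1.2 3.9 0.6 -1.7 0 10" --pt "3.6 1.3 3.6 0.6 -1.7 0 10" --pt "3.9 1.4 3.1 0.6 -1.7 0 10" --pt "4.2 1.6 2.7 0.6 -1.7 0 10" --pt "4.5 1.7 2.1 0.6 -1.7 0 10" --pt "4.8 1.8 1.4 0.6 -1.7 0 10" --pt "4.4 1.6 0.9 0.5 -1.4 0 10" --pt "4 1.5 0.3 0 0 0 10"

```text
time: 19.08
tool_pos: [0.5884, 0.1482, 0.2785]
eef_rot: [-3.136, 1.073, -2.787]
contact_force: [-0.4, 0.3, -0.7]
grip_width: 0.11
grip_force: 0.0
```

```bash
python3 lug.py
```

```text
grip rack 0.0001088958455633982 0.002347010488658063 0.04586564642017271 radius 0.04586577569218123 q -0.0023742310301575393 f [-0.3668  0.2785 -0.6942] [-0.0679  0.3815 -0.0147] [-0.0359 -0.4441  2.0455  0.6285  0.5936 -2.3066] [ 0.826   0.2994 -0.4776]
```

```bash
cat > ring.py <<'E'
from h import *
np.set_printoptions(precision=4,suppress=True)
o=np.array([.549,.243]);d=np.array([-.345,.938]);N=np.array([.938,.345])
grab("top");grab("scene");W=wcloud()
for n in("top","scene","wrist"):
    im,P=cloud(n) if n!="wrist" else W[:2];k=~np.isnan(P[...,0]);Q=P[k];Q=np.c_[(Q[:,:2]-o)@N,(Q[:,:2]-o)@d,Q[:,2]]
    r=np.hypot(Q[:,0],Q[:,2]-.235);X=Q[(abs(Q[:,1]+.105)<.013)&(r>.02)&(r<.064)]
    if len(X)<4: print(n,len(X));continue
    a=np.degrees(np.arctan2(-X[:,0],X[:,2]-.235));h,e=np.histogram(a,bins=np.arange(-180,181,15));print(n,[(int(b),int(c)) for b,c in zip(e,h) if c>2])
    print("  max r",np.hypot(X[:,0],X[:,2]-.235).max(),X.mean(0),X.min(0),X.max(0))
E
python3 ring.py; python3 -c "
from h import *
a=np.load('scene.npz')['im'][150:290,290:430];b=np.load('scene.npz')['im'];cv2.imwrite('pics/s6.png',cv2.resize(a,None,fx=4,fy=4,interpolation=2)[:,:,::-1])"
```

```text
top [(-30, 5), (-15, 19), (0, 19), (15, 3), (30, 6), (45, 12)]
  max r 0.06291012548267644 [-0.0078 -0.1025  0.2819] [-0.0435 -0.1174  0.2519] [ 0.0161 -0.0928  0.2978]
scene [(-30, 5), (-15, 35), (0, 32), (15, 7), (30, 12), (45, 16)]
  max r 0.06390482828462671 [-0.0076 -0.1019  0.2812] [-0.0431 -0.1178  0.2495] [ 0.0149 -0.0921  0.2982]
wrist [(-15, 143), (0, 323), (15, 646), (30, 161), (45, 1775), (60, 362)]
  max r 0.06397044109196526 [-0.0301 -0.1038  0.2686] [-0.0491 -0.118   0.243 ] [ 0.0086 -0.092   0.2957]
```

View pics/s6.png

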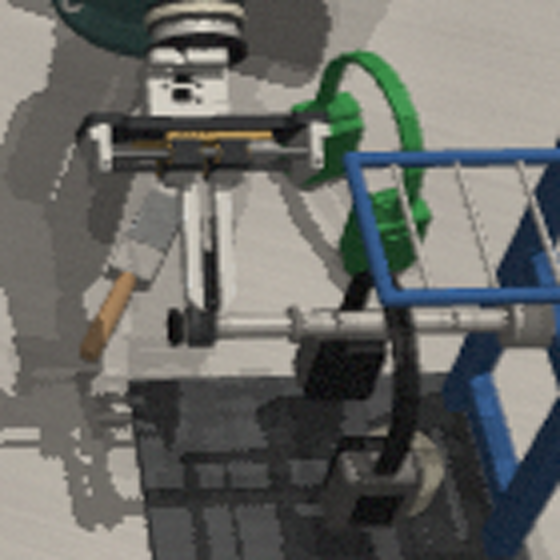

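The fingers slipped off: the lug stopped at about 50° (just under the fingertips at (205,300)), with the muffs undisturbed. I'll back out and push the lug up from its front face with closed fingers.

Request:
arm_command --pt "-9 -3 5 0 0 0 4" --pt "-13 -5 8 0 0 0 0" --pt "-13 -5 8 0 0 0 0" --pt "-13 -5 8 0 0 0 0" --pt "-13 -5 7 0 0 0 0" --pt "-13 -5 7 0 0 0 0" --pt "0 0 -10 0 0 0 0" --pt "0 0 -10 0 0 0 0" --pt "0 0 0 0 0 0 0" --pt "0 0 0 0 0 0 0"

```text
time: 20.07
tool_pos: [0.5132, 0.1207, 0.2951]
eef_rot: [-3.141, 1.063, -2.79]
contact_force: [-0.6, -0.3, -0.4]
grip_width: 0.003
grip_force: 0.0
```

```bash
python3 ring.py;python3 lug.py
```

```text
top [(30, 21), (45, 37)]
  max r 0.059056959603180706 [-0.0314 -0.1064  0.2643] [-0.0461 -0.1157  0.2498] [-0.0134 -0.0958  0.2746]
scene [(30, 33), (45, 56)]
  max r 0.05626047822679128 [-0.0279 -0.1037  0.261 ] [-0.044  -0.1137  0.2482] [-0.0106 -0.0925  0.276 ]
wrist [(45, 705), (60, 181)]
  max r 0.059672984394684055 [-0.0379 -0.1027  0.2607] [-0.0486 -0.1127  0.2427] [-0.0177 -0.0927  0.2735]
grip rack -0.07952516912182618 0.0023059477752998365 0.06460538466402238 radius 0.10246027645600686 q 0.888546545475823 f [-1.0606 -0.066  -0.58  ] [-0.1317  0.365  -0.0245] [-0.1693 -0.6808  2.1281  0.648   0.804  -2.3265] [ 0.8216  0.3005 -0.4844]
```

Request:
arm_command --pt "0 0 -8 0 0 0 0" --pt "0 0 -10 0 0 0 0" --pt "0 0 -10 0 0 0 0" --pt "0 0 -10 0 0 0 0" --pt "0 0 -10 0 0 0 0" --pt "2 1 -8 0 0 0 0" --pt "7 2 0 0 0 0 0" --pt "7 2 0 0 0 0 0" --pt "5 2 0 0 0 0 0" --pt "0 0 0 0 0 0 0"

```text
time: 21.05
tool_pos: [0.5356, 0.1279, 0.2427]
eef_rot: [-3.137, 1.067, -2.786]
contact_force: [-0.0, -0.1, 0.8]
grip_width: 0.005
grip_force: 0.0
```

Request:
arm_command --pt "3 1.1 3.5 0 0 0 0" --pt "3.5 1.3 3.5 0 0 0 0" --pt "3.5 1.3 3.5 0 0 0 0" --pt "3.5 1.3 3.5 0 0 0 0" --pt "3.5 1.3 3.5 0 0 0 0" --pt "3.5 1.3 3.5 0 0 0 0" --pt "3.5 1.3 3.5 0 0 0 0" --pt "3.5 1.3 3.5 0 0 0 0" --pt "3 1.1 3.5 0 0 0 0" --pt "1 0.4 2 0 0 0 0"

```text
time: 21.88
tool_pos: [0.5664, 0.1393, 0.276]
eef_rot: [-3.137, 1.067, -2.787]
contact_force: [-0.3, -0.8, -1.2]
grip_width: 0.004
grip_force: 0.9
```

```bash
python3 ring.py;python3 lug.py
```

```text
top [(-15, 3), (0, 31), (15, 31)]
  max r 0.062134244585711186 [-0.0122 -0.1067  0.2859] [-0.0288 -0.1174  0.2547] [ 0.0011 -0.0957  0.2951]
scene [(-15, 41), (0, 34), (15, 49), (30, 11)]
  max r 0.06382290291199065 [-0.0107 -0.1051  0.2808] [-0.0395 -0.1171  0.2554] [ 0.0055 -0.0927  0.293 ]
wrist [(0, 178), (15, 346), (30, 937), (45, 12)]
  max r 0.0639785411520354 [-0.0242 -0.1036  0.2689] [-0.0454 -0.1165  0.2535] [-0.0046 -0.092   0.281 ]
grip rack -0.023729867357781813 0.0014846737015686662 0.04392841074146958 radius 0.04992806700733746 q 0.4952835133066578 f [-0.4251 -0.433  -0.0322] [-0.1115  0.439  -0.0031] [-0.0714 -0.5079  2.0839  0.6432  0.6397 -2.3274] [ 0.8233  0.3    -0.4818]
```

Request:
arm_command --pt "-4 -1.5 0 0 0 0 0" --pt "-8 -3 0 0 0 0 0" --pt "-12 -4 0 0 0 0 0" --pt "-12 -4 0 0 0 0 0" --pt "-12 -4 0 0 0 0 0" --pt "-8 -3 0 0 0 0 0" --pt "0 0 0 0 0 0 0" --pt "0 0 0 0 0 0 0" --pt "0 0 0 0 0 0 0" --pt "0 0 0 0 0 0 0"

```text
time: 22.87
tool_pos: [0.5101, 0.1197, 0.2755]
eef_rot: [-3.137, 1.066, -2.787]
contact_force: [0.5, -0.4, -0.3]
grip_width: 0.005
grip_force: 0.0
```

```bash
cat > q.py <<'E'
from h import *
np.set_printoptions(precision=4,suppress=True)
o=np.array([.549,.243]);d=np.array([-.345,.938]);N=np.array([.938,.345])
grab("top");grab("scene");W=wcloud()
for n in("top","scene","wrist"):
    im,P=cloud(n) if n!="wrist" else W[:2];k=~np.isnan(P[...,0]);Q=P[k];Q=np.c_[(Q[:,:2]-o)@N,(Q[:,:2]-o)@d,Q[:,2]]
    r=np.hypot(Q[:,0],Q[:,2]-.235)
    X=Q[(abs(Q[:,1]+.104)<.012)&(r>.022)&(r<.064)&(abs(Q[:,0])<.03)&(Q[:,2]>.25)]
    E=X[np.hypot(X[:,0],X[:,2]-.235)>.053]
    F=X[(X[:,2]<.288)]
    A=Q[(abs(Q[:,1]+.104)<.012)&(r<.018)]
    print(n,"end",len(E),E.mean(0) if len(E) else "","face x vs z fit",np.polyfit(F[:,2],F[:,0],1) if len(F)>5 else "",len(F),F.mean(0) if len(F) else "", "collar",A.min(0),A.max(0))
    S=Q[(abs(Q[:,1]-.0435)<.035)&(abs(Q[:,0])<.03)&(Q[:,2]>.246)&(Q[:,2]<.258)];print("  strap",len(S),S.mean(0) if len(S) else "")
E
python3 q.py; python3 lug.py
```

```text
top end 18 [-0.0038 -0.1055  0.2919] face x vs z fit [ 0.146  -0.0446] 15 [-0.0046 -0.1079  0.2743] collar [-0.0147 -0.116   0.2307] [ 0.012  -0.0944  0.2522]
  strap 67 [0.002  0.0399 0.2488]
scene end 20 [-0.0028 -0.1039  0.2905] face x vs z fit [-0.0325  0.0091] 47 [ 0.0003 -0.1038  0.2714] collar [-0.0148 -0.1157  0.2227] [ 0.0156 -0.0923  0.2517]
  strap 50 [0.0096 0.0424 0.2489]
wrist end 0  face x vs z fit  0  collar [-0.0175 -0.116   0.2208] [-0.0026 -0.092   0.2524]
  strap 385 [-0.0094  0.0411  0.2485]
grip rack -0.0831993514183605 0.0027227243746965387 0.04250642685596451 radius 0.09342873434065832 q 1.0984679508669193 f [-1.1912  0.264  -0.1911] [-0.0876  0.4632  0.0205] [-0.1758 -0.6861  2.1743  0.6788  0.7754 -2.3696] [ 0.8219  0.3004 -0.484 ]
```

```bash
python3 -c "
from h import *
a=np.load('scene.npz')['im'][165:285,300:430];cv2.imwrite('pics/s7.png',cv2.resize(a,None,fx=5,fy=5,interpolation=2)[:600,:,::-1])"
```

```text
(no output)
```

View pics/s7.png

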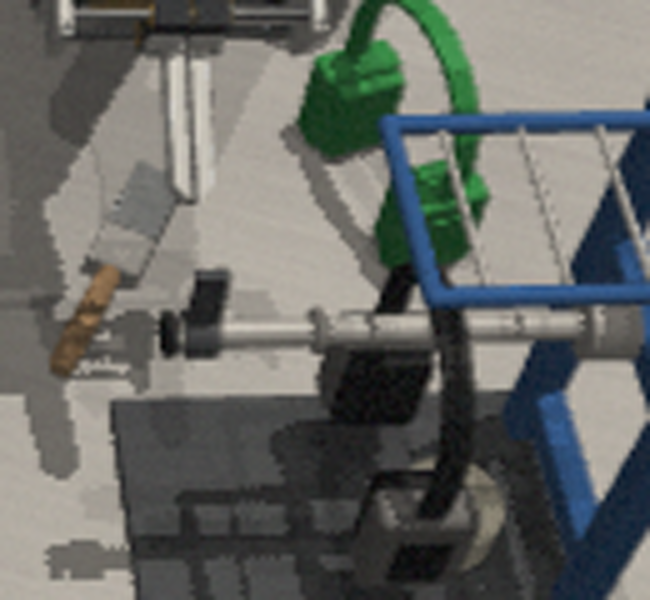

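The lug stands straight up at (210,295), the muffs hang square on the plain section, and the fingers are clear.

```bash
python3 -c "
from station import robot
print(robot.job_done())"
```

```text
the job is handed in; nothing more can be done
None
```

The job is handed in, with no verdict returned: the ear defenders hang upright and let go on the bar's plain section, and the lug points up within about 0.05 rad, after my first grip on it slipped and I pushed it the rest of the way.

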